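# Draw the blind plug from a bearing housing with a turn-lock puller rod

### The arm

A 7-joint arm with a two-finger parallel gripper is mounted at the origin on a cart in front of the work surface, level with it; the furniture and walls round the work are solid. World frame = base frame: x ahead of the robot, y to its left, z up, the work surface at z = 0. Lengths are in mm, angles in rad, forces in N, time in s.
With the tool pointing down it reaches from about 350 to 900 mm from the base axis. Payload 19.9 kg.
Tool frame: the origin (TCP) lies at the very end of the fingers, on their centre line; the grasp point (between the pads) lies 19 mm behind it; z points along the fingers, y is the line along which they close (so a half turn about z gives the same grasp; the last joint's range is limited). The gripper opens to 85 mm and grips with 20 to 120 N. Pads are 22 mm wide; open, the fingers measure 114 mm over their backs; the gripper's body (76 mm by 85 mm) begins 54 mm behind the grasp point. The pads swing forward as they close: fully open they stand 13 mm farther back than shut.
Start: joints at [1.234, 0.417, -0.01, 1.614, 0.005, 1.111, -0.053], TCP at [181.588, -598.019, 231.26] pointing down, gripper open.
Joint ranges: [-2.81, 2.81], [-0.39, 2.02], [-1.27, 1.25], [0.06, 2.57], [-1.19, 4.33], [0.19, 2], [-2.82, 2.82]. Speed limits (rad/s): [1.89, 1.89, 2.39, 2.39, 3.01, 3.01, 3.01].

### API

Orientations are given as [roll, pitch, yaw] about the fixed x, y, z axes, in that order (R = Rz(yaw) Ry(pitch) Rx(roll)).
In Python, from bench import arm, vision gives the robot as it stands.
- The arm moves only by the shell command python3 -m pendant 'ROWS' [FORCE]. ROWS is JSON, a list of rows, each an object of numbers: "grip": the opening, from 0 (shut) to 1 (fully open); "x", "y", "z": the shift along the tool's x, y, z in cm; "spin": the turn about the tool's z in degrees. A call has 1 to 12 rows; each row shifts and turns the commanded pose from where the row before left it, along the tool's axes as they then stand; what a row does not reach is not made up. A row lasts 1/8 s, in which the tool goes at most 62.5 mm and 10.7 degrees, less where a joint would pass 70% of its speed; a pose out of reach is approached as far as the arm can. A call is refused whole if a number of a shift passes 6.25 or a number of a turn 10.7, either way. A call with a gripper value outside its range is refused whole. The fingers move at their own pace and stop on an object; FORCE is the grip in N (left out, the last holds). Time passes only in rows, so rows that do not move let the fingers close. It gives the time, the measured TCP pose, the force, the opening and the grip force at its end, in the units of the state.
- arm.read_state(): the state, without advancing time (a new reading comes with each control period).
- vision.capture(name): name is "scene" or "top" or "wrist"; returns a dict with "img" (480x640x3 uint8, red, green, blue), "fov_y" (degrees; the focal length in pixels is half the picture's height over the tangent of half this angle, whatever the lens; pixels are square), "cx", "cy" (the principal point, pixels), "dist_coeffs" ([k1, k2, p1, p2, k3] as OpenCV has them; the pictures are not rectified), "view" (4x4, takes a point from world to camera coordinates); the wrist camera has in their place "hand_eye" (4x4, takes a point from camera to tool coordinates, whose origin is the TCP and whose axes are the flange's). Camera axes: x right, y up, looking along -z (the intrinsics and any distortion apply to the point x, -y, -z); pixel columns grow to the right and rows downward; lengths in mm; the calibration is good to about 2 mm. A picture is of the moment at which its call begins: read the wrist's pose just before it. There is no depth.
- arm.job_done(): hands the job in; it is judged then, once.
The state is a dict: "t": time; "joints": joint angles; "joint_vel": joint speeds; "joint_efforts": joint torques, N m; "ee_pos": TCP position; "tool_rot": TCP orientation; "wrist_force": force on the tool from outside, world axes, zero at the start; "wrist_torque": the same for the moment, N m; "gripper_width": opening from 0.0 (shut) to 1.0 (fully open); "grip_force": force on a finger pad.
Only numpy, scipy, OpenCV 4.12 (cv2) and the standard library are available. Lean on these libraries where they do the work, as an engineer would, in place of code of your own. Each camera call takes 0.05 s, during which the arm holds its last target. There are 200 camera calls.

### The job

Use the puller rod from the wooden stand to draw the blind plug out of the bearing housing: put the rod's cross-pin through the slot in the plug until the collar is down on the plug, turn it clockwise (seen from above) to its stop so that it locks, and pull straight up. Then set the plug down gently, upright, on the square wooden board with the rod still standing locked in it, and let go. Never force rod or plug, and leave the tape measure, the plane and the sanding block alone.

Things in the scene. Friction and masses are not known exactly. Their poses are not given: they have to be found in the camera images.
- housing: Grey bearing housing, fixed: base plate 124 x 100 x 12 mm with a round boss of 80 mm diameter, its rim 64 mm above the bench. Upright bore of 48 mm diameter; on its floor a rubber cushion, top 16 mm above the bench, bears the plug and gives up to 4 mm when pressed. Origin: plate's underside, below the bore's axis; z up. Four spring balls in the bore grip the plug: 15 to 24 N to pull it, over 20 mm.
- plug: Steel blind plug, a cylinder of 44 mm diameter and 45 mm height, 0.31 kg, standing in the bore with its face 3 mm below the rim, so that fingers cannot grip it. Origin: centre of its underside; z up. The slot in its face lies up to 0.75 rad away from this x axis; its angle is NOT in the measured pose: find it by eye, or by feel (nose in the bore, pin lightly on the face, turn until it drops in).
- plug_face (a point): Centre of the plug's upper face, 45 mm above its origin: mouth of the keyhole, a 14 mm bore with a slot 31.5 mm long and 12 mm wide through a 12 mm thick land. Below is a round cavity, floor 33 mm below the face, where the rod's pin can turn only clockwise seen from above, 45 degrees to a stop (beyond it the whole plug turns stiffly with the rod); anticlockwise it is blocked at once.
- puller: Puller rod, 94 mm, 0.16 kg, upright in the stand, collar on the stand's top. Origin: tip; z up the rod. Nose tapers from 5 mm diameter at the tip to the shaft's 11.5 mm at 6 mm. Flat-bottomed cross-pin along x, 29 mm long, 8 mm wide, from 8 to 14.5 mm above the tip. Collar 39 mm in diameter, underside at 28.5 mm; when it is on the plug's face the pin has 2 mm of play below the land. Handle 50 mm (x) by 16 mm (y), from 60 to 94 mm.
- puller_tip (a point): The tip of the rod (same point as the body's origin). Fully in, it lies 16.5 mm above the plug's underside; locked and pulling, about 18 to 19 mm above it.
- puller_grip (a point): Middle of the wooden handle, on the rod's axis, 77 mm above the tip: grip here across the 16 mm (the rod's y).
- stand: Wooden block 84 x 84 x 45 mm fixed on the bench, with a 31 mm hole, 34 mm deep, for the rod. Origin: centre of its underside.
- board: Square planed wooden board 202 x 200 x 26 mm lying fixed on the bench. Origin: centre of its underside; top 26 mm above it.
- tape: Black pocket tape measure, about 94 x 139 x 41 mm, a bystander. Origin: centre of its underside.
- plane: Small wooden plane, 52 x 150 x 80 mm, a bystander. Origin: centre of its underside.
- sander: Cork sanding block, 60 x 97 x 26 mm, a bystander. Origin: centre of its underside.

How it is judged (in metres and radians):
On the way, in this order (a step that is already met when the one before it is completed fails the run):
1. the rod is in the plug with its collar down while the plug is still home in the housing (horizontal distance between puller_tip and plug below 0.006 m and z of puller_tip in the frame of plug below 0.0195 m and z of plug in the frame of housing below 0.02 m), for 0.1 s.
2. the plug, hanging upright on the rod, is wholly above the housing's rim (horizontal distance between puller_tip and plug below 0.006 m and z of puller_tip in the frame of plug below 0.024 m and z of plug in the frame of housing above 0.066 m and angle between plug's own z axis and vertical below 0.25 rad), for 0.1 s.
At the end, for the whole second after the job is handed in: The plug stands upright (within 0.08 rad) on the board's top (underside within 4 mm of it), its axis within 80 mm of the board's centre along each side, at rest; the rod stands in it (tip less than 24 mm above the plug's underside, within 6 mm of its axis, tilt under 0.15 rad), at rest and released (horizontal distance between puller_tip and plug below 0.006 m and z of puller_tip in the frame of plug below 0.024 m and z of plug in the frame of board between 0.022 and 0.03 m and x of plug in the frame of board between -0.08 and 0.08 m and y of plug in the frame of board between -0.08 and 0.08 m and angle between plug's own z axis and vertical below 0.08 rad and angle between puller's own z axis and vertical below 0.15 rad and linear speed of each of plug, puller below 0.02 m/s); the robot touches nothing.
It fails at once if rod and plug forced: more than 50 N between them while the plug is in the housing (contact force between puller and plug above 50 N and z of plug in the frame of housing below 0.062 m).
It fails at once if the plug dropped or slammed on the board: more than 80 N (contact force between plug and board above 80 N).
It fails at once if the tape measure moved by more than 30 mm (distance of tape from where it was at the start of the episode above 0.03 m).
It fails at once if the plane moved by more than 30 mm (distance of plane from where it was at the start of the episode above 0.03 m).
It fails at once if the sanding block moved by more than 30 mm (distance of sander from where it was at the start of the episode above 0.03 m).
It also fails if it takes over 72 s, if anything falls off the work surface, if the arm or the gripper's body presses on something with over 40 N, if the wrist force passes 120 N, or if a joint passes its speed limit or range.

## Working session

There is one attempt and no reset: what is moved stays moved. The work goes in short steps, Python scripts to look and compute and a shell command to move; the robot and the scene stay as the last step left them, time stands still between calls to the robot, and variables do not carry over. Pictures are saved under pics/ and viewed, at most 10 in all, crops included, and the job is handed in when it is done.

```bash
ls; mkdir -p pics; python3 - <<'E'
from bench import arm, vision
import cv2
s=arm.read_state();print(s)
for n in("scene","top"):
    c=vision.capture(n);cv2.imwrite(f"pics/{n}0.png",c["img"][:,:,::-1]);print({k:v for k,v in c.items() if k!="img"})
E
```

```text
pics
{'t': 0.0, 'joints': array([ 1.23450361,  0.41798079, -0.01029644,  1.61420559,  0.00469173,
        1.11067091, -0.05299807]), 'joint_vel': array([-1.98929264e-04, -9.86351281e-04, -3.40014816e-05, -5.93085466e-04,
       -1.06536759e-03, -1.30532311e-03,  5.96939522e-04]), 'joint_efforts': array([-4.87374600e-04, -8.64444637e+01,  6.78493716e-01, -4.34899092e+01,
        1.90502498e-02,  7.48667575e-03,  6.13710563e-05]), 'ee_pos': array([ 181.47275918, -597.70163931,  230.64282824]), 'tool_rot': array([-3.14035491e+00,  8.74457714e-05,  2.94793408e-01]), 'wrist_force': array([-0.12583146, -0.04170844, -0.21938423]), 'wrist_torque': array([ 0.04032075, -0.00822321, -0.04486306]), 'grip_force': 0.0, 'gripper_width': 1.00312088575129}
{'fov_y': 44.978117904918975, 'cx': 314.8420962574175, 'cy': 234.72026419847643, 'dist_coeffs': array([0.04815857, 0.        , 0.        , 0.        , 0.        ]), 'view': array([[-7.08434052e-01, -7.05521265e-01, -1.89983597e-02,
         4.10142846e+02],
       [ 5.03597171e-01, -5.24169398e-01,  6.86757841e-01,
        -3.37526170e+02],
       [-4.94480620e-01,  4.76955120e-01,  7.26637964e-01,
        -1.11359191e+03],
       [ 0.00000000e+00,  0.00000000e+00,  0.00000000e+00,
         1.00000000e+00]])}
{'fov_y': 56.92353258778434, 'cx': 324.93204094647274, 'cy': 235.5372454265373, 'dist_coeffs': array([-0.10877248,  0.        ,  0.        ,  0.        ,  0.        ]), 'view': array([[ 7.95452624e-03, -9.99557108e-01,  2.86760216e-02,
        -2.59662540e+01],
       [ 9.82723774e-01,  1.31168756e-02,  1.84612923e-01,
        -5.64508192e+02],
       [-1.84907299e-01,  2.67120999e-02,  9.82392872e-01,
        -8.52144583e+02],
       [ 0.00000000e+00,  0.00000000e+00,  0.00000000e+00,
         1.00000000e+00]])}
```

View pics/top0.png

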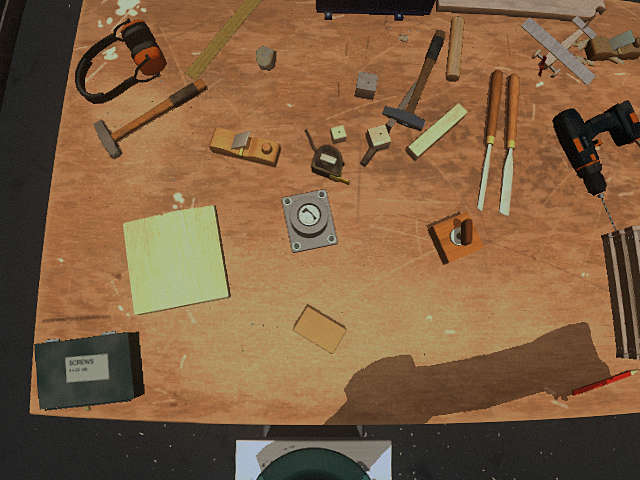

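View pics/scene0.png

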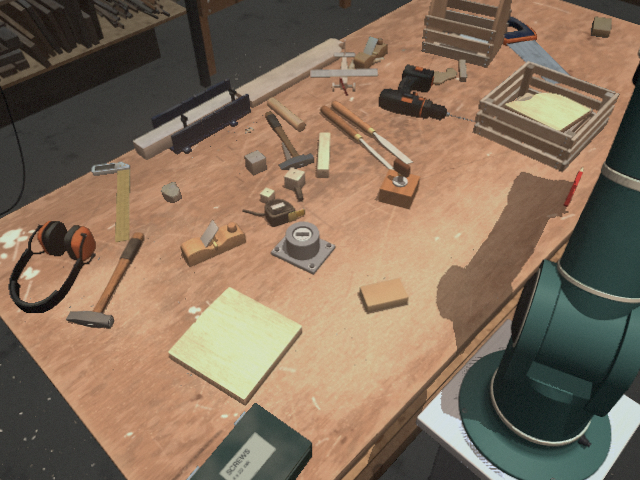

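The top view shows the housing boss at (309,215), the stand at (455,237) with the handle at (466,232) long along image-vertical, the board at (177,259), the tape at (327,160), the plane at (245,147) and the sander at (320,329). The scene view agrees: boss (302,238), stand (399,190).

```bash
cat > h.py <<'E'
import numpy as np, cv2
from bench import arm, vision
from scipy.spatial.transform import Rotation as R
def K(c):
    f=240/np.tan(np.radians(c["fov_y"]/2)); return np.array([[f,0,c["cx"]],[0,f,c["cy"]],[0,0,1.]])
def cap(n):
    s=arm.read_state(); c=vision.capture(n)
    if n=="wrist":
        T=np.eye(4);T[:3,:3]=R.from_euler("xyz",s["tool_rot"]).as_matrix();T[:3,3]=s["ee_pos"]
        c["c2w"]=T@c["hand_eye"]
    else: c["c2w"]=np.linalg.inv(c["view"])
    return c
def ray(c,px):
    p=cv2.undistortPoints(np.array(px,float).reshape(-1,1,2),K(c),c["dist_coeffs"]).reshape(-1,2)
    d=np.c_[p[:,0],-p[:,1],-np.ones(len(p))]@c["c2w"][:3,:3].T
    return c["c2w"][:3,3],d
def onz(c,px,z):
    o,d=ray(c,px); return o+d*((z-o[2])/d[:,2])[:,None]
def proj(c,P):
    w=np.linalg.inv(c["c2w"]); q=np.c_[np.atleast_2d(P),np.ones(len(np.atleast_2d(P)))]@w.T
    q=q[:,:3]*[1,-1,-1]
    return cv2.projectPoints(q,np.zeros(3),np.zeros(3),K(c),c["dist_coeffs"])[0].reshape(-1,2)
def tri(c1,p1,c2,p2):
    o1,d1=ray(c1,[p1]);o2,d2=ray(c2,[p2]);d1,d2=d1[0],d2[0]
    t=np.linalg.lstsq(np.c_[d1,-d2],o2-o1,rcond=None)[0]
    return (o1+t[0]*d1+o2+t[1]*d2)/2
def delta(s,xy):
    "tool-frame shift (cm) to bring TCP over world xy"
    M=R.from_euler("xyz",s["tool_rot"]).as_matrix()
    v=np.array([xy[0]-s["ee_pos"][0],xy[1]-s["ee_pos"][1],0]);return M.T@v/10
E
python3 - <<'E'
from h import *
c=cap("top");s=arm.read_state()
for n,p,z in [("handle ends",[[467,221],[466,243]],105),("boss",[[309.5,215]],64),("board",[[124,222],[215,206],[229,296],[137,313]],26),("housing corners",[[282,197],[327,190],[338,243],[292,251]],12),("tape",[[327,160]],41),("plane",[[245,147]],60),("sander",[[320,329]],26)]:
    print(n,onz(c,p,z).round(0).tolist(), delta(s,onz(c,p,z).mean(0)).round(1))
print(R.from_euler("xyz",s["tool_rot"]).as_matrix().round(2), c["c2w"][:3,3])
w=cap("wrist");print(w["hand_eye"].round(2),w["fov_y"])
E
```

```text
handle ends [[588.0, -299.0, 105.0], [544.0, -295.0, 105.0]] [ 45.5 -17.6   0. ]
boss [[605.0, 12.0, 64.0]] [ 58.2 -46.1   0. ]
board [[594.0, 410.0, 26.0], [631.0, 214.0, 26.0], [441.0, 176.0, 26.0], [402.0, 366.0, 26.0]] [ 57.9 -75.3   0.1]
housing corners [[656.0, 73.0, 12.0], [674.0, -25.0, 12.0], [557.0, -49.0, 12.0], [538.0, 49.0, 12.0]] [ 58.3 -46.    0. ]
tape [[732.0, -23.0, 41.0]] [ 69.4 -39.    0. ]
plane [[752.0, 151.0, 60.0]] [ 76.3 -55.1   0. ]
sander [[376.0, -12.0, 26.0]] [ 35.6 -50.4   0. ]
[[ 0.96  0.29 -0.  ]
 [ 0.29 -0.96  0.  ]
 [-0.   -0.   -1.  ]] [397.39441687   4.21240114 942.10088008]
[[  -0.      0.96    0.27   68.3 ]
 [   1.      0.      0.     -0.33]
 [   0.      0.27   -0.96 -141.05]
 [   0.      0.      0.      1.  ]] 61.67252493885384
```

```bash
python3 -m pendant '[{"x":5.6,"y":-2.2},{"x":5.6,"y":-2.2},{"x":5.6,"y":-2.2},{"x":5.6,"y":-2.2},{"x":5.6,"y":-2.2},{"x":5.6,"y":-2.2},{"x":5.6,"y":-2.2},{"x":5.6,"y":-2.2},{"spin":7.3},{"spin":7.3},{"spin":7.3},{}]'
python3 - <<'E'
from h import *
s=arm.read_state();print(s["ee_pos"],s["tool_rot"])
w=cap("wrist");cv2.imwrite("pics/w1.png",w["img"][:,:,::-1])
print(w["c2w"].round(2), proj(w,[[566,-297,110.5],[566,-297,45]]))
E
```

```text
[ 181.5285823  -597.84149811  230.90392222] [-3.14080406e+00  5.34498686e-05  2.94758538e-01]
[[ 2.9000e-01  9.2000e-01  2.6000e-01  2.4683e+02]
 [-9.6000e-01  2.8000e-01  8.0000e-02 -5.7779e+02]
 [-0.0000e+00 -2.7000e-01  9.6000e-01  3.7195e+02]
 [ 0.0000e+00  0.0000e+00  0.0000e+00  1.0000e+00]] [[ -206.1923095  -1057.4105364 ]
 [  -37.31624621  -666.94311466]]$[0]: bad value
```

View pics/w1.png

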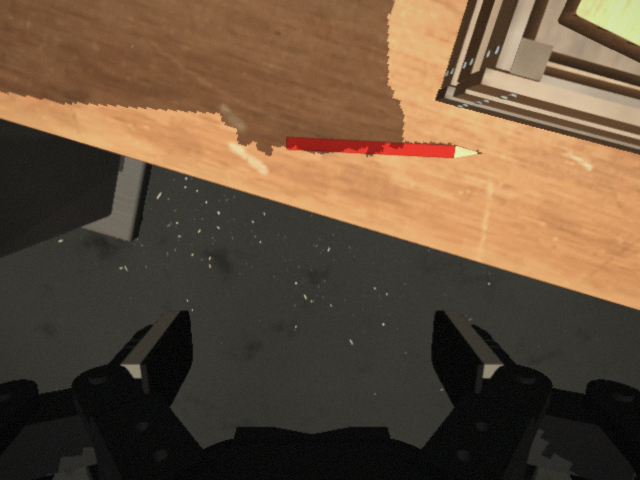

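The call was refused, so the picture (pencil at (370,147), bench edge) only shows the start position. Rows probably need all keys.

```bash
python3 -m pendant '[{"grip":1,"x":5.6,"y":-2.2,"z":0,"spin":0},{"grip":1,"x":5.6,"y":-2.2,"z":0,"spin":0},{"grip":1,"x":5.6,"y":-2.2,"z":0,"spin":0},{"grip":1,"x":5.6,"y":-2.2,"z":0,"spin":0},{"grip":1,"x":5.6,"y":-2.2,"z":0,"spin":0},{"grip":1,"x":5.6,"y":-2.2,"z":0,"spin":0},{"grip":1,"x":5.6,"y":-2.2,"z":0,"spin":0},{"grip":1,"x":5.6,"y":-2.2,"z":0,"spin":0},{"grip":1,"x":0,"y":0,"z":0,"spin":7.3},{"grip":1,"x":0,"y":0,"z":0,"spin":7.3},{"grip":1,"x":0,"y":0,"z":0,"spin":7.3},{"grip":1,"x":0,"y":0,"z":0,"spin":0}]'
python3 - <<'E'
from h import *
s=arm.read_state();print(s["ee_pos"],s["tool_rot"])
w=cap("wrist");cv2.imwrite("pics/w2.png",w["img"][:,:,::-1])
print(delta(s,(566,-297)), proj(w,[[566,-297,110.5],[566,-297,45]]))
E
```

```text
t: 1.75
ee_pos: [559.1, -299.3, 231.2]
tool_rot: [3.142, 0.0, -0.087]
wrist_force: [1.5, 0.4, 0.1]
gripper_width: 1.003
grip_force: 0.0
[ 559.14801305 -299.3201932   231.17946197] [ 3.14151788e+00  2.37608467e-04 -8.66102313e-02]
[ 6.62560198e-01 -2.90420675e-01 -1.79146171e-04] [[308.46302848 231.98095947]
 [309.0949188  213.80238057]]
```

View pics/w2.png

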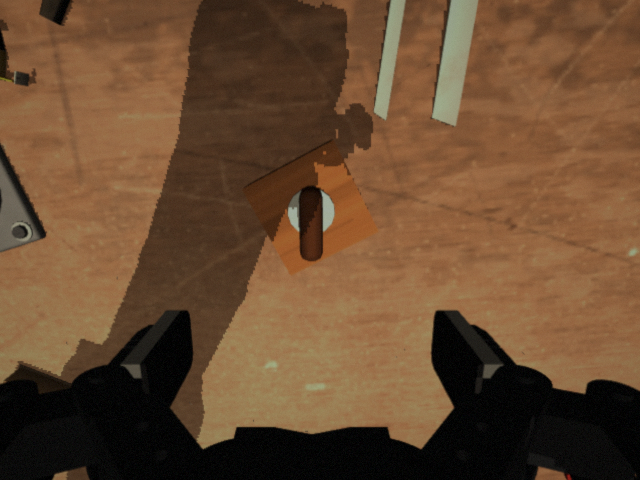

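The wrist view shows the handle's dark brown bar nearly vertical at columns 300–323, rows 187–262, over the white collar centred near (311,212).

```bash
python3 - <<'E'
from h import *
w=cap("wrist");s=arm.read_state()
im=w["img"];v=im.astype(int)
print(im[250,292:332,0].tolist());print([tuple(im[r,311]) [0] for r in range(180,270,3)])
g=cv2.GaussianBlur(im[:,:,0],(3,3),0)
# dark bar right/left edges on rows 225..255
L=[];Rr=[]
for r in range(222,256,3):
    d=np.diff(g[r,290:335].astype(int))
    L.append((290+np.argmin(d[:20])+.5,r));Rr.append((310+np.argmax(d[20:])+.5,r))
L=np.array(L);Rr=np.array(Rr)
print(L[:,0],Rr[:,0])
M=(L+Rr)/2; P=onz(w,M,110.5); pf=np.polyfit(P[:,0],P[:,1],1);print(pf,np.arctan(pf[0]))
print(np.diff([onz(w,L,110.5)[:,1],onz(w,Rr,110.5)[:,1]],axis=0).round(1))
print("ends",onz(w,[[311,262],[311,187]],110.5),onz(w,[[311,187]],76.5))
E
```

```text
[145, 149, 151, 149, 153, 152, 153, 121, 52, 33, 52, 52, 62, 68, 68, 78, 81, 80, 82, 83, 83, 81, 79, 77, 73, 69, 66, 61, 55, 41, 66, 146, 158, 158, 156, 158, 158, 160, 156, 157]
[np.uint8(83), np.uint8(79), np.uint8(28), np.uint8(21), np.uint8(30), np.uint8(39), np.uint8(42), np.uint8(44), np.uint8(43), np.uint8(41), np.uint8(45), np.uint8(42), np.uint8(40), np.uint8(48), np.uint8(82), np.uint8(83), np.uint8(82), np.uint8(82), np.uint8(84), np.uint8(83), np.uint8(82), np.uint8(83), np.uint8(81), np.uint8(85), np.uint8(81), np.uint8(80), np.uint8(70), np.uint8(121), np.uint8(159), np.uint8(156)]
[298.5 298.5 298.5 299.5 299.5 298.5 299.5 299.5 299.5 299.5 299.5 300.5] [322.5 322.5 322.5 322.5 322.5 322.5 322.5 322.5 322.5 322.5 322.5 321.5]
[-6.95246012e-02 -2.59198800e+02] -0.06941290527675274
[[-15.9 -15.9 -15.9 -15.3 -15.3 -16.  -15.4 -15.4 -15.5 -15.5 -15.5 -14.2]]
ends [[ 544.89703885 -296.93517715  110.5       ]
 [ 595.660801   -301.26442804  110.5       ]] [[ 591.57769487 -300.85099821   76.5       ]]
```

```bash
python3 -m pendant '[{"grip":1,"x":0.88,"y":-0.14,"z":0,"spin":-0.5},{"grip":1,"x":0,"y":0,"z":4,"spin":0},{"grip":1,"x":0,"y":0,"z":4,"spin":0},{"grip":1,"x":0,"y":0,"z":3,"spin":0},{"grip":1,"x":0,"y":0,"z":2.5,"spin":0},{"grip":1,"x":0,"y":0,"z":2.2,"spin":0},{"grip":1,"x":0,"y":0,"z":0,"spin":0},{"grip":0.5,"x":0,"y":0,"z":0,"spin":0},{"grip":0.1,"x":0,"y":0,"z":0,"spin":0},{"grip":0.1,"x":0,"y":0,"z":0,"spin":0},{"grip":0.1,"x":0,"y":0,"z":0,"spin":0},{"grip":0.1,"x":0,"y":0,"z":0,"spin":0}]' 80
```

```text
t: 3.35
ee_pos: [568.2, -298.9, 74.7]
tool_rot: [3.141, -0.0, -0.079]
wrist_force: [-1.6, 0.2, 6.1]
gripper_width: 0.176
grip_force: 77.9
```

```bash
python3 -m pendant '[{"grip":0.1,"x":0,"y":0,"z":-1.5,"spin":0},{"grip":0.1,"x":0,"y":0,"z":-3.5,"spin":0},{"grip":0.1,"x":0,"y":0,"z":-4,"spin":0},{"grip":0.1,"x":0,"y":0,"z":-4,"spin":0},{"grip":0.1,"x":-0.6,"y":-4.4,"z":0,"spin":0},{"grip":0.1,"x":-0.6,"y":-4.4,"z":0,"spin":0},{"grip":0.1,"x":-0.7,"y":-4.4,"z":0,"spin":0},{"grip":0.1,"x":-0.7,"y":-4.4,"z":0,"spin":0},{"grip":0.1,"x":-0.7,"y":-4.4,"z":0,"spin":0},{"grip":0.1,"x":-0.7,"y":-4.4,"z":0,"spin":0},{"grip":0.1,"x":-0.7,"y":-4.4,"z":0,"spin":0},{"grip":0.1,"x":0,"y":0,"z":0,"spin":0}]' 80
python3 - <<'E'
from h import *
w=cap("wrist");s=arm.read_state();print(s["ee_pos"],s["tool_rot"],s["wrist_force"])
im=w["img"];cv2.imwrite("pics/w3.png",im[:,:,::-1])
u=proj(w,[[605,12,61]])[0];print(u)
p=R.from_euler("xyz",s["tool_rot"]).as_matrix()@[0,0,58.2]+s["ee_pos"];print("tip",p,proj(w,[p]))
E
```

```text
t: 4.85
ee_pos: [545.0, 15.5, 205.2]
tool_rot: [-3.141, -0.001, -0.074]
wrist_force: [-0.1, -0.9, -1.3]
gripper_width: 0.172
grip_force: 78.6
[545.27421586  13.23890626 205.0938827 ] [-3.14145015e+00 -5.65197071e-04 -7.60369778e-02] [ 0.50089945 -1.32507507 -1.48643215]
[311.69129324 148.75864788]
tip [545.30764531  13.24467731 146.89389259] [[317.5085252  270.92871246]]
```

View pics/w3.png

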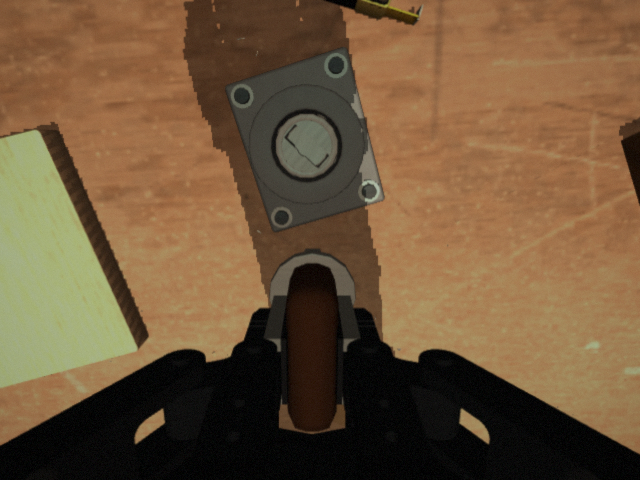

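The wrist view shows the plug face centred at (306,145), with the dark slot running from upper left (~287,137) to lower right (~326,158). I'll enlarge it.

```bash
python3 - <<'E'
from h import *
im=cv2.imread("pics/w3.png")[105:185,266:346]
g=im.astype(float);g=np.clip((g-20)*2,0,255).astype(np.uint8)
cv2.imwrite("pics/w3c.png",cv2.resize(g,(600,600),interpolation=cv2.INTER_CUBIC))
E
```

```text
(no output)
```

View pics/w3c.png

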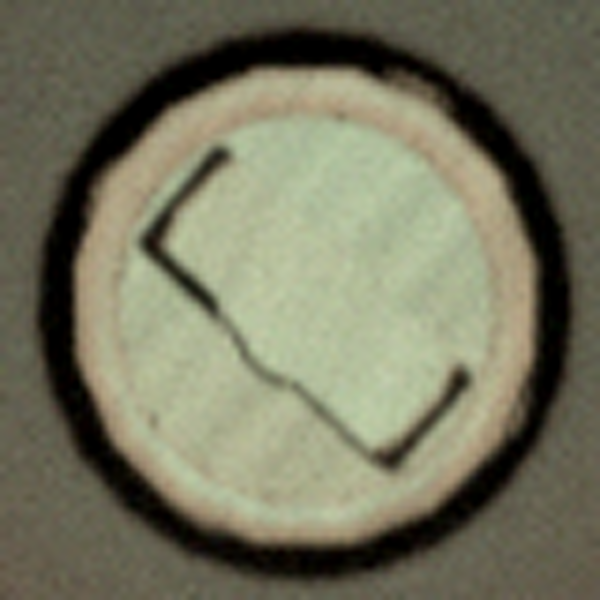

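The crop shows the slot's corners at (145,240), (225,152), (388,465) and (465,375); the full-image slot centre is near (306.3,145.6). Next I'll compute its angle and centre, and check the rod axis in the tool from the collar's arc.

```bash
python3 - <<'E'
from h import *
w=cap("wrist");s=arm.read_state();im=w["img"]
cr=np.array([[145,240],[225,152],[388,465],[465,375]],float)
px=(cr+.5)/7.5-.5+[266,105]
P=onz(w,px,61)[:,:2];print("slot corners",P.round(1).tolist(),"centre",P.mean(0))
for a,b in((0,2),(1,3),):
    d=P[b]-P[a];print("len",np.hypot(*d),"ang",np.arctan2(d[1],d[0]))
d=P[1]-P[0]+P[3]-P[2];print("width",np.hypot(*d)/2,"perp ang",np.arctan2(d[1],d[0])-np.pi/2)
# plug face: bright blob within dark ring
g=im.max(2)
m=((g>75)&(np.hypot(*np.meshgrid(np.arange(640)-306,np.arange(480)-145))<36)).astype(np.uint8)
dk=((g<45)&(np.hypot(*np.meshgrid(np.arange(640)-306,np.arange(480)-145))<45)).astype(np.uint8)
cs,_=cv2.findContours(dk,cv2.RETR_EXTERNAL,cv2.CHAIN_APPROX_NONE);k=max(cs,key=cv2.contourArea)
def circ(Q):
    A=np.c_[2*Q,np.ones(len(Q))];x=np.linalg.lstsq(A,(Q**2).sum(1),rcond=None)[0];return x[:2],np.sqrt(x[2]+x[0]**2+x[1]**2)
print("bore",circ(onz(w,k[:,0].astype(float),64)[:,:2]))
# collar arc
hsv=cv2.cvtColor(im,cv2.COLOR_RGB2HSV)
E_=[]
for c in range(276,350,3):
    col=hsv[235:300,c,1].astype(int); col=np.convolve(col,[1,1,1],'valid')/3
    r=235+1+np.argmin(np.diff(col[:40]))+.5; E_.append((c,r))
E_=np.array(E_);print(E_.tolist())
Q=onz(w,E_,s["ee_pos"][2]-58.2+28.5)[:,:2];print(circ(Q))
t=s["ee_pos"][:2]
# fixed radius
from scipy.optimize import least_squares
r=least_squares(lambda p:np.hypot(*(Q-p).T)-19.5,t,loss="soft_l1");print("collar c",r.x,np.abs(r.fun).max(),"tcp",t,s["tool_rot"])
E
```

```text
slot corners [[614.7, 27.1], [621.7, 19.1], [592.9, 6.5], [600.5, -1.2]] centre [607.44957266  12.87262929]
len 29.968498325204205 ang -2.38300117771679
len 29.41701489262187 ang -2.377727108955037
width 10.701225610043878 perp ang -2.38732695939105
bore (array([607.25712473,  15.59637221]), np.float64(23.802537122230646))
[[276.0, 270.5], [279.0, 265.5], [282.0, 262.5], [285.0, 260.5], [288.0, 258.5], [291.0, 255.5], [294.0, 254.5], [297.0, 254.5], [300.0, 252.5], [303.0, 252.5], [306.0, 248.5], [309.0, 271.5], [312.0, 269.5], [315.0, 247.5], [318.0, 248.5], [321.0, 270.5], [324.0, 253.5], [327.0, 252.5], [330.0, 254.5], [333.0, 256.5], [336.0, 258.5], [339.0, 260.5], [342.0, 262.5], [345.0, 264.5], [348.0, 270.5]]
(array([554.05400851,  13.19059857]), np.float64(12.320180313680309))
collar c [545.05391024  13.84058251] 9.339575163536754 tcp [545.38913642  11.81845126] [ 3.14134375e+00 -4.61593561e-04 -7.81806561e-02]
```

```bash
python3 - <<'E'
from h import *
w=cap("wrist");s=arm.read_state();im=w["img"]
g=im.max(2);u=proj(w,[[607.3,15.4,64]])[0]
dk=((g<45)&(np.hypot(*np.meshgrid(np.arange(640)-u[0],np.arange(480)-u[1]))<45)).astype(np.uint8)
cs,_=cv2.findContours(dk,cv2.RETR_EXTERNAL,cv2.CHAIN_APPROX_NONE);k=max(cs,key=cv2.contourArea)
Q=onz(w,k[:,0].astype(float),64)[:,:2];A=np.c_[2*Q,np.ones(len(Q))];x=np.linalg.lstsq(A,(Q**2).sum(1),rcond=None)[0]
print("bore",x[:2],np.sqrt(x[2]+x[0]**2+x[1]**2),s["ee_pos"],s["tool_rot"],delta(s,x[:2]),s["joints"].round(2))
E
```

```text
bore [607.2346716   15.56644483] 23.81457952209976 [545.43939219  11.11825959 204.75483145] [ 3.14121603e+00 -3.46916327e-04 -7.93664180e-02] [ 6.12480867e+00 -9.33351301e-01  1.77327101e-03] [ 0.12  0.31 -0.24  1.83  0.09  1.   -1.8 ]
```

```bash
python3 -m pendant '[{"grip":0.1,"x":3.06,"y":-0.47,"z":0,"spin":0},{"grip":0.1,"x":3.06,"y":-0.46,"z":0,"spin":0},{"grip":0.1,"x":0,"y":0,"z":0,"spin":-9.6},{"grip":0.1,"x":0,"y":0,"z":0,"spin":-9.6},{"grip":0.1,"x":0,"y":0,"z":0,"spin":-9.6},{"grip":0.1,"x":0,"y":0,"z":0,"spin":-9.6},{"grip":0.1,"x":0,"y":0,"z":0,"spin":-9.6},{"grip":0.1,"x":0,"y":0,"z":4,"spin":0},{"grip":0.1,"x":0,"y":0,"z":3.5,"spin":0},{"grip":0.1,"x":0,"y":0,"z":0,"spin":0},{"grip":0.1,"x":0,"y":0,"z":0,"spin":0},{"grip":0.1,"x":0,"y":0,"z":0,"spin":0}]' 80
python3 - <<'E'
from h import *
s=arm.read_state();print(s["ee_pos"],s["tool_rot"],s["wrist_force"],s["wrist_torque"],delta(s,(607.2,15.6)))
E
```

```text
t: 6.5
ee_pos: [607.9, 16.2, 130.9]
tool_rot: [3.14, -0.002, 0.759]
wrist_force: [0.0, 1.0, -2.9]
gripper_width: 0.175
grip_force: 78.4
[607.94194912  16.17224716 130.92583087] [ 3.14002091e+00 -1.52590609e-03  7.58698159e-01] [ 0.00517534  1.03854931 -2.87314345] [ 0.0442731  -0.00284577  0.02522158] [-0.09321484 -0.00951435 -0.00015719]
```

```bash
python3 -m pendant '[{"grip":0.1,"x":-0.05,"y":0,"z":0,"spin":0},{"grip":0.1,"x":0,"y":0,"z":0.6,"spin":0},{"grip":0.1,"x":0,"y":0,"z":0.4,"spin":0},{"grip":0.1,"x":0,"y":0,"z":0.3,"spin":0},{"grip":0.1,"x":0,"y":0,"z":0.2,"spin":0},{"grip":0.1,"x":0,"y":0,"z":0.2,"spin":0},{"grip":0.1,"x":0,"y":0,"z":0,"spin":0},{"grip":0.1,"x":0,"y":0,"z":0,"spin":0}]' 80
python3 - <<'E'
from h import *
s=arm.read_state();print(s["ee_pos"],s["tool_rot"],s["wrist_force"],s["wrist_torque"],delta(s,(607.2,15.6)))
E
```

```text
t: 7.5
ee_pos: [606.8, 16.1, 112.4]
tool_rot: [3.142, -0.0, 0.759]
wrist_force: [-0.2, -1.1, -2.2]
gripper_width: 0.18
grip_force: 78.4
[606.79567544  16.05782083 112.36607089] [ 3.14158836e+00 -8.85809634e-05  7.59096876e-01] [-0.15159413 -1.05789181 -2.17706096] [0.06449304 0.02722682 0.01792182] [-2.17823199e-03  6.10412804e-02  6.94358304e-08]
```

```bash
python3 -m pendant '[{"grip":0.1,"x":0,"y":0.04,"z":0.1,"spin":0},{"grip":0.1,"x":0,"y":0,"z":0.1,"spin":0},{"grip":0.1,"x":0,"y":0,"z":0.1,"spin":0},{"grip":0.1,"x":0,"y":0,"z":0,"spin":0},{"grip":0.1,"x":0,"y":0,"z":0,"spin":0}]' 80
```

```text
t: 8.12
ee_pos: [607.0, 15.8, 109.3]
tool_rot: [-3.142, -0.0, 0.759]
wrist_force: [0.3, 0.0, -1.4]
gripper_width: 0.178
grip_force: 78.4
```

```bash
python3 -m pendant '[{"grip":0.1,"x":0,"y":0,"z":0.15,"spin":0},{"grip":0.1,"x":0,"y":0,"z":0.15,"spin":0},{"grip":0.1,"x":0,"y":0,"z":0.15,"spin":0},{"grip":0.1,"x":0,"y":0,"z":0.15,"spin":0},{"grip":0.1,"x":0,"y":0,"z":0,"spin":0}]' 80; python3 -m pendant '[{"grip":0.1,"x":0,"y":0,"z":0.2,"spin":0},{"grip":0.1,"x":0,"y":0,"z":0.2,"spin":0},{"grip":0.1,"x":0,"y":0,"z":0.2,"spin":0},{"grip":0.1,"x":0,"y":0,"z":0.2,"spin":0},{"grip":0.1,"x":0,"y":0,"z":0.2,"spin":0},{"grip":0.1,"x":0,"y":0,"z":0,"spin":0},{"grip":0.1,"x":0,"y":0,"z":0,"spin":0}]' 80
```

```text
t: 8.75
ee_pos: [607.0, 15.8, 103.1]
tool_rot: [-3.141, 0.0, 0.759]
wrist_force: [0.3, 0.4, -1.4]
gripper_width: 0.179
grip_force: 78.4
t: 9.62
ee_pos: [607.1, 15.8, 93.3]
tool_rot: [-3.142, -0.0, 0.759]
wrist_force: [-0.8, 0.4, -0.9]
gripper_width: 0.172
grip_force: 78.4
```

```bash
python3 -m pendant '[{"grip":0.1,"x":0,"y":0,"z":0.1,"spin":0},{"grip":0.1,"x":0,"y":0,"z":0.05,"spin":0},{"grip":0.1,"x":0,"y":0,"z":0.05,"spin":0},{"grip":0.1,"x":0,"y":0,"z":0,"spin":0},{"grip":0.1,"x":0,"y":0,"z":0,"spin":0}]' 80
```

```text
t: 10.25
ee_pos: [607.0, 15.8, 91.3]
tool_rot: [-3.141, 0.0, 0.759]
wrist_force: [-0.5, 0.3, -1.9]
gripper_width: 0.175
grip_force: 78.4
```

```bash
python3 -m pendant '[{"grip":0.1,"x":0,"y":0,"z":0.03,"spin":5},{"grip":0.1,"x":0,"y":0,"z":0,"spin":5},{"grip":0.1,"x":0,"y":0,"z":0,"spin":5},{"grip":0.1,"x":0,"y":0,"z":0,"spin":5},{"grip":0.1,"x":0,"y":0,"z":0,"spin":5},{"grip":0.1,"x":0,"y":0,"z":0,"spin":5},{"grip":0.1,"x":0,"y":0,"z":0,"spin":5},{"grip":0.1,"x":0,"y":0,"z":0,"spin":0}]' 80; python3 -c "
from h import *
s=arm.read_state();print(s['wrist_force'],s['wrist_torque'],s['tool_rot'])"
```

```text
t: 11.25
ee_pos: [607.0, 15.9, 91.0]
tool_rot: [3.142, -0.0, 0.149]
wrist_force: [-0.0, 0.1, -1.1]
gripper_width: 0.179
grip_force: 78.4
[-0.02049719  0.10614046 -1.10334791] [-0.02447788 -0.03503918 -0.01759868] [ 3.14152195e+00 -4.41065548e-05  1.48877347e-01]
```

```bash
python3 -m pendant '[{"grip":0.1,"x":0,"y":0,"z":0,"spin":3},{"grip":0.1,"x":0,"y":0,"z":0,"spin":3},{"grip":0.1,"x":0,"y":0,"z":0,"spin":2},{"grip":0.1,"x":0,"y":0,"z":0,"spin":1},{"grip":0.1,"x":0,"y":0,"z":0,"spin":0},{"grip":0.1,"x":0,"y":0,"z":0,"spin":0}]' 80; python3 -c "
from h import *
s=arm.read_state();print(s['wrist_force'],s['wrist_torque'],s['tool_rot'])"
```

```text
t: 12.0
ee_pos: [606.9, 15.5, 90.9]
tool_rot: [3.141, 0.0, -0.008]
wrist_force: [-2.1, -3.3, -0.6]
gripper_width: 0.177
grip_force: 78.4
[-2.08106842 -3.31053981 -0.6114996 ] [-0.77394633  0.36158309  0.01555314] [ 3.14140301e+00  2.74184906e-04 -8.38694752e-03]
```

```bash
python3 -m pendant '[{"grip":0.1,"x":0,"y":0,"z":0,"spin":1},{"grip":0.1,"x":0,"y":0,"z":0,"spin":0.5},{"grip":0.1,"x":0,"y":0,"z":0,"spin":0},{"grip":0.1,"x":0,"y":0,"z":0,"spin":0}]' 80; python3 -c "
from h import *
s=arm.read_state();print(s['wrist_force'],s['wrist_torque'],s['tool_rot'])"
```

```text
t: 12.5
ee_pos: [607.0, 15.6, 90.9]
tool_rot: [3.141, 0.0, -0.035]
wrist_force: [-1.4, -4.5, -1.2]
gripper_width: 0.177
grip_force: 78.5
[-1.38832592 -4.49825562 -1.16325676] [-1.23115868  0.43062311  0.08717509] [ 3.14147958e+00  1.68204470e-04 -3.50055428e-02]
```

```bash
python3 -m pendant '[{"grip":0.1,"x":0,"y":0,"z":-0.1,"spin":0},{"grip":0.1,"x":0,"y":0,"z":-0.1,"spin":0},{"grip":0.1,"x":0,"y":0,"z":-0.1,"spin":0},{"grip":0.1,"x":0,"y":0,"z":-0.1,"spin":0},{"grip":0.1,"x":0,"y":0,"z":0,"spin":0}]' 100; python3 -m pendant '[{"grip":0.1,"x":0,"y":0,"z":-0.1,"spin":0},{"grip":0.1,"x":0,"y":0,"z":-0.1,"spin":0},{"grip":0.1,"x":0,"y":0,"z":-0.1,"spin":0},{"grip":0.1,"x":0,"y":0,"z":-0.1,"spin":0},{"grip":0.1,"x":0,"y":0,"z":0,"spin":0}]' 100
```

```text
t: 13.12
ee_pos: [606.8, 16.2, 94.9]
tool_rot: [-3.141, 0.001, -0.035]
wrist_force: [-1.0, -1.2, -9.8]
gripper_width: 0.173
grip_force: 98.4
t: 13.75
ee_pos: [607.0, 15.8, 99.2]
tool_rot: [-3.142, -0.0, -0.035]
wrist_force: [-2.2, -0.0, -9.6]
gripper_width: 0.175
grip_force: 98.2
```

```bash
python3 -m pendant '[{"grip":0.1,"x":0,"y":0,"z":-0.15,"spin":0},{"grip":0.1,"x":0,"y":0,"z":-0.15,"spin":0},{"grip":0.1,"x":0,"y":0,"z":-0.15,"spin":0},{"grip":0.1,"x":0,"y":0,"z":-0.15,"spin":0},{"grip":0.1,"x":0,"y":0,"z":-0.15,"spin":0},{"grip":0.1,"x":0,"y":0,"z":0,"spin":0}]' 100; python3 -m pendant '[{"grip":0.1,"x":0,"y":0,"z":-0.15,"spin":0},{"grip":0.1,"x":0,"y":0,"z":-0.15,"spin":0},{"grip":0.1,"x":0,"y":0,"z":-0.2,"spin":0},{"grip":0.1,"x":0,"y":0,"z":-0.2,"spin":0},{"grip":0.1,"x":0,"y":0,"z":-0.2,"spin":0},{"grip":0.1,"x":0,"y":0,"z":0,"spin":0}]' 100
```

```text
t: 14.5
ee_pos: [607.2, 15.8, 106.9]
tool_rot: [-3.141, -0.0, -0.035]
wrist_force: [-2.6, -0.7, -5.9]
gripper_width: 0.174
grip_force: 98.8
t: 15.25
ee_pos: [607.7, 15.7, 116.4]
tool_rot: [-3.142, -0.002, -0.035]
wrist_force: [1.4, -1.0, -1.8]
gripper_width: 0.176
grip_force: 99.7
```

```bash
python3 - <<'E'
from h import *
for i in range(2):
    w=cap("wrist");s=arm.read_state();print(s["wrist_force"].round(1))
c=cap("scene")
u=proj(c,[[607,16,70]])[0].astype(int);print(u)
a=c["img"][u[1]-75:u[1]+45,u[0]-60:u[0]+60,::-1]
b=w["img"][:,120:520,::-1]
cv2.imwrite("pics/p1.png",np.hstack([cv2.resize(a,(400,480),interpolation=cv2.INTER_CUBIC) if 0 else cv2.resize(a,(400,400),interpolation=cv2.INTER_CUBIC),cv2.resize(b,(333,400))]))
E
```

```text
[ 0.4 -0.7 -1.5]
[-0.  -1.1 -0.5]
[300 231]
```

View pics/p1.png

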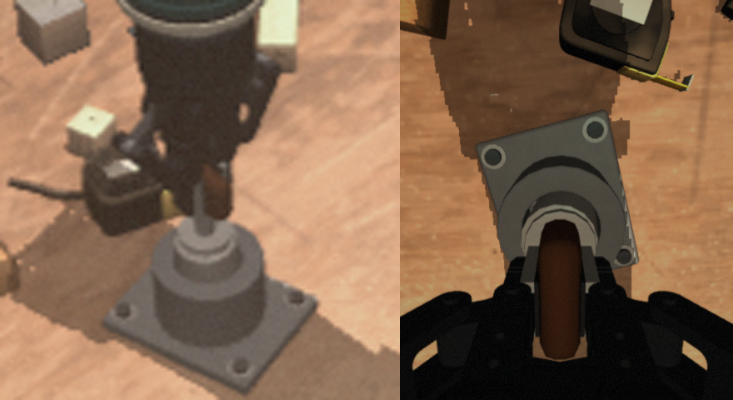

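Scene crop: the collar at (203,240) sits on the plug, which protrudes from the boss; the wrist view shows the plug rim just outside the collar. The plug is coming up, so I continue.

```bash
python3 -m pendant '[{"grip":0.1,"x":0,"y":0,"z":-0.3,"spin":0},{"grip":0.1,"x":0,"y":0,"z":-0.4,"spin":0},{"grip":0.1,"x":0,"y":0,"z":-0.6,"spin":0},{"grip":0.1,"x":0,"y":0,"z":-0.8,"spin":0},{"grip":0.1,"x":0,"y":0,"z":-0.8,"spin":0},{"grip":0.1,"x":0,"y":0,"z":-0.8,"spin":0},{"grip":0.1,"x":0,"y":0,"z":-0.8,"spin":0},{"grip":0.1,"x":0,"y":0,"z":-0.8,"spin":0},{"grip":0.1,"x":0,"y":0,"z":-0.7,"spin":0},{"grip":0.1,"x":0,"y":0,"z":0,"spin":0},{"grip":0.1,"x":0,"y":0,"z":0,"spin":0}]' 100
python3 - <<'E'
from h import *
s=arm.read_state();print(s["wrist_force"].round(1),s["ee_pos"],s["joints"].round(2))
c=cap("scene")
u=proj(c,[[607,16,90]])[0].astype(int)
a=c["img"][u[1]-75:u[1]+45,u[0]-60:u[0]+60,::-1]
cv2.imwrite("pics/p2.png",cv2.resize(a,(480,480),interpolation=cv2.INTER_CUBIC))
t=cap("top")
# board outline in both views on z=26, by colour (pale yellow)
hsv=cv2.cvtColor(t["img"],cv2.COLOR_RGB2HSV);print(hsv[259,177])
m=cv2.inRange(hsv,(22,60,150),(40,180,255));m[:, 300:]=0;m[:190]=0
cs,_=cv2.findContours(m,cv2.RETR_EXTERNAL,cv2.CHAIN_APPROX_NONE);k=max(cs,key=cv2.contourArea)
bx=cv2.boxPoints(cv2.minAreaRect(k));P=onz(t,bx,26);print(bx,P.round(1).tolist(),"c",P.mean(0))
print(delta(s,P.mean(0)))
E
```

```text
t: 16.77
ee_pos: [606.9, 15.7, 175.2]
tool_rot: [-3.142, 0.0, -0.035]
wrist_force: [-0.5, -0.3, -4.7]
gripper_width: 0.173
grip_force: 99.4
[-0.5 -0.3 -4.7] [606.88910002  15.72206911 175.22471736] [ 0.07  0.45 -0.19  1.71  0.1   0.99 -1.76]
[ 37  69 222]
[[118.48301 219.7813 ]
 [213.20906 204.19347]
 [228.79285 298.89484]
 [134.06679 314.48267]] [[598.3, 422.6, 26.0], [634.7, 218.5, 26.0], [434.8, 175.7, 26.0], [398.9, 371.8, 26.0]] c [516.68536678 297.14484202  26.        ]
[-1.00014926e+01 -2.78087221e+01  4.88226420e-03]
```

View pics/p2.png

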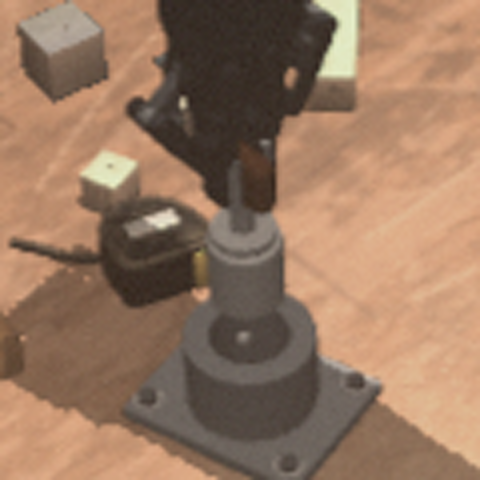

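The scene crop shows the plug hanging on the rod wholly above the housing boss (bore open at (245,335)). Now over to the board's centre, about (517,296).

```bash
python3 -m pendant '[{"grip":0.1,"x":-0.5,"y":-1.4,"z":0,"spin":0},{"grip":0.1,"x":-1,"y":-2.8,"z":0,"spin":0},{"grip":0.1,"x":-1,"y":-2.8,"z":0,"spin":0},{"grip":0.1,"x":-1,"y":-2.8,"z":0,"spin":0},{"grip":0.1,"x":-1,"y":-2.8,"z":0,"spin":0},{"grip":0.1,"x":-1,"y":-2.8,"z":0,"spin":0},{"grip":0.1,"x":-1,"y":-2.8,"z":0,"spin":0},{"grip":0.1,"x":-1,"y":-2.8,"z":0,"spin":0},{"grip":0.1,"x":-1,"y":-2.8,"z":0,"spin":0},{"grip":0.1,"x":-1,"y":-2.8,"z":0,"spin":0},{"grip":0.1,"x":-0.5,"y":-1.2,"z":0,"spin":0},{"grip":0.1,"x":0,"y":0,"z":0,"spin":0}]' 100; python3 -m pendant '[{"grip":0.1,"x":0,"y":0,"z":1.5,"spin":0},{"grip":0.1,"x":0,"y":0,"z":1.5,"spin":0},{"grip":0.1,"x":0,"y":0,"z":1.3,"spin":0},{"grip":0.1,"x":0,"y":0,"z":1,"spin":0},{"grip":0.1,"x":0,"y":0,"z":0.7,"spin":0},{"grip":0.1,"x":0,"y":0,"z":0.5,"spin":0},{"grip":0.1,"x":0,"y":0,"z":0,"spin":0},{"grip":0.1,"x":0,"y":0,"z":0,"spin":0}]' 100
```

```text
t: 18.38
ee_pos: [516.2, 297.8, 175.4]
tool_rot: [-3.141, 0.0, -0.033]
wrist_force: [0.4, 0.2, -4.4]
gripper_width: 0.173
grip_force: 99.3
t: 19.38
ee_pos: [517.0, 297.2, 110.9]
tool_rot: [-3.141, -0.0, -0.035]
wrist_force: [-0.1, 0.8, -4.5]
gripper_width: 0.178
grip_force: 99.4
```

```bash
python3 -m pendant '[{"grip":0.1,"x":0,"y":0,"z":0.2,"spin":0},{"grip":0.1,"x":0,"y":0,"z":0.15,"spin":0},{"grip":0.1,"x":0,"y":0,"z":0.1,"spin":0},{"grip":0.1,"x":0,"y":0,"z":0.1,"spin":0},{"grip":0.1,"x":0,"y":0,"z":0.1,"spin":0},{"grip":0.1,"x":0,"y":0,"z":0.1,"spin":0},{"grip":0.1,"x":0,"y":0,"z":0.05,"spin":0},{"grip":0.1,"x":0,"y":0,"z":0,"spin":0},{"grip":0.1,"x":0,"y":0,"z":0,"spin":0}]' 100; python3 -m pendant '[{"grip":0.1,"x":0,"y":0,"z":0.05,"spin":0},{"grip":0.1,"x":0,"y":0,"z":0.05,"spin":0},{"grip":0.1,"x":0,"y":0,"z":0.03,"spin":0},{"grip":0.1,"x":0,"y":0,"z":0,"spin":0},{"grip":0.1,"x":0,"y":0,"z":0,"spin":0}]' 100
```

```text
t: 20.5
ee_pos: [516.9, 297.2, 102.6]
tool_rot: [-3.141, -0.0, -0.035]
wrist_force: [-0.1, 0.0, -2.7]
gripper_width: 0.172
grip_force: 99.5
t: 21.12
ee_pos: [516.8, 297.1, 101.2]
tool_rot: [-3.142, 0.0, -0.035]
wrist_force: [0.4, -0.5, -1.9]
gripper_width: 0.175
grip_force: 99.5
```

```bash
python3 -m pendant '[{"grip":0.1,"x":0,"y":0,"z":0.03,"spin":0},{"grip":0.1,"x":0,"y":0,"z":0.02,"spin":0},{"grip":0.1,"x":0,"y":0,"z":0,"spin":0},{"grip":0.1,"x":0,"y":0,"z":0,"spin":0}]' 100;  python3 -m pendant '[{"grip":0.25,"x":0,"y":0,"z":0,"spin":0},{"grip":0.35,"x":0,"y":0,"z":0,"spin":0},{"grip":0.6,"x":0,"y":0,"z":0,"spin":0},{"grip":1,"x":0,"y":0,"z":0,"spin":0},{"grip":1,"x":0,"y":0,"z":0,"spin":0},{"grip":1,"x":0,"y":0,"z":0,"spin":0},{"grip":1,"x":0,"y":0,"z":0,"spin":0}]' 40
```

```text
t: 21.62
ee_pos: [516.9, 297.1, 100.8]
tool_rot: [-3.141, -0.0, -0.035]
wrist_force: [-0.8, -0.6, 2.7]
gripper_width: 0.171
grip_force: 100.0
t: 22.5
ee_pos: [516.8, 297.1, 100.7]
tool_rot: [-3.142, 0.0, -0.035]
wrist_force: [-0.2, 0.0, 0.4]
gripper_width: 1.001
grip_force: 0.0
```

```bash
python3 -m pendant '[{"grip":1,"x":0,"y":0,"z":-1,"spin":0},{"grip":1,"x":0,"y":0,"z":-3,"spin":0},{"grip":1,"x":0,"y":0,"z":-4,"spin":0},{"grip":1,"x":0,"y":0,"z":-4,"spin":0},{"grip":1,"x":0,"y":0,"z":0,"spin":0},{"grip":1,"x":0,"y":0,"z":0,"spin":0},{"grip":1,"x":0,"y":0,"z":0,"spin":0},{"grip":1,"x":0,"y":0,"z":0,"spin":0}]'
python3 - <<'E'
from h import *
c=cap("scene");w=cap("wrist")
u=proj(c,[[517,297,70]])[0].astype(int);print(u)
a=c["img"][u[1]-80:u[1]+80,u[0]-80:u[0]+80,::-1]
cv2.imwrite("pics/p3.png",np.hstack([cv2.resize(a,(400,400),interpolation=cv2.INTER_CUBIC),cv2.resize(w["img"][:,120:520,::-1],(333,400))]))
E
```

```text
t: 23.5
ee_pos: [516.6, 297.0, 220.0]
tool_rot: [3.141, 0.001, -0.035]
wrist_force: [-0.0, 0.9, -0.4]
gripper_width: 1.002
grip_force: 0.0
[232 325]
```

View pics/p3.png

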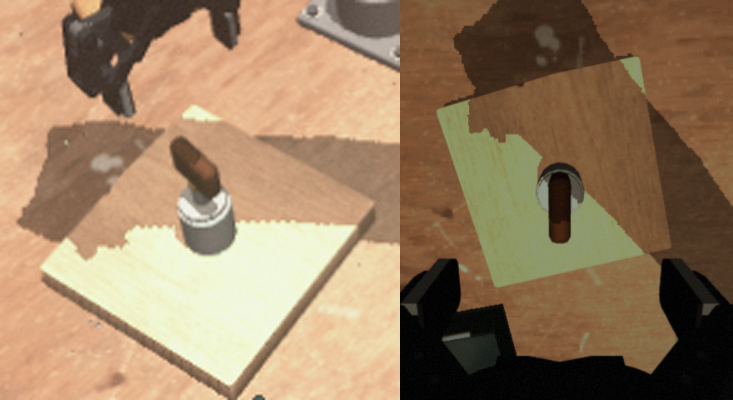

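The plug stands upright near the board's centre (plug at (207,225) in the scene crop). The rod stands in it with its collar down, and the gripper is clear of it.

```bash
python3 -c "
from bench import arm
print(arm.job_done())"
```

```text
the job is handed in; nothing more can be done
None
```

The plug is out of the housing and standing upright near the middle of the board with the rod still locked in it; the gripper is open and clear, and the job was handed in at about 23.5 s of the 72 s, though the hand-in returned no verdict.

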